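# Lay the junction module in its cradle, push it home and fold the hold-down over it

## Task

In the blue cradle a black junction module with an orange cap stands on end. With the fingers only pushing, never gripping or lifting, tip it over so that it lies flat in the cradle with its cap towards the end stop, and then push it along until its cap rests against the stop. Then fold the red hold-down flap over and down until it lies level across the module; leave everything else on the bench as it is.

Things in the scene. Friction and masses are not known exactly. Their poses are not given: they have to be found in the camera images.
- module: black plastic box with an orange cap, 55 (its x) x 90 (its y) x 150 (its z, foot to cap) mm, about 0.5 kg, loose. Origin at the centre of its foot; z runs from foot to cap. It starts upright on the cradle's floor, its x within a few degrees of the cradle's x, its face towards the stop 40 to 80 mm short of where the foot ends up; its balance point is about 20 degrees of tilt, past which it falls by itself
- module_center (a point): centre of the module, 75 mm from the foot (same axes as the module)
- module_head (a point): centre of the module's cap face, 150 mm from the foot
- cradle: fixed steel cradle with blue rails, 340 long (its x) x 130 wide (its y). Origin on the table under its centre; z up. Its grey floor is 12 mm above the origin; two rails run along x, 104 mm apart inside, their tops 30 mm above the table; the end stop is at +x, its black face at x = 150 mm, 50 mm high; the -x end is open (no wall)
- stop_point (a point): centre of where the module's cap ends on the stop's face: x = 150 mm, y = 0, 39.5 mm above the table, in the cradle's frame
- home_point (a point): where the module's centre must end: x = 75 mm, y = 0, 39.5 mm above the table, in the cradle's frame
- flap (a joint): hinge angle of the red hold-down flap, rad: 0 = level across the cradle (about 4 mm above the lying module), 1.57 = upright, more = leaning outward, limit 2.1. It starts leaning outward. A friction hinge (0.06 N m): it stays where it is left
- flap_hinge (a point): the flap's hinge axis (parallel to the cradle's x), 75 mm above the table at x = 90 mm, y = +70 mm in the cradle's frame, just outside the +y rail, on a steel post 46 wide whose ears reach 83 mm above the table. The flap is a plate 30 wide (along the cradle's x), 85 long from the hinge, 8 thick; level, it points to the cradle's -y
- flap_tip (a point): middle of the flap's free edge, 85 mm from the hinge
- spare: spare module of the same size (55 x 90 x 150) but with a BLUE cap, standing upright on the table left of the cradle; origin at the centre of its foot; leave alone
- spray: yellow-labelled spray can, 54 dia x 160 tall, standing right of the cradle; origin at the centre of its foot; leave alone
- bolt_cup: aluminium cup, 72 dia x 50 tall; origin at the centre of its foot; leave alone
- screwdriver: orange-handled screwdriver lying on the table, about 200 long; leave alone
- wrench: steel wrench lying on the robot's side of the cradle, about 180 long; leave alone
- spool: yellow disc-shaped roll, 60 dia x 35 tall; origin at the centre of its foot; leave alone
- bracket: aluminium angle bracket lying flat on the robot's side of the cradle, 120 x 45 with a 30 high upturned end; leave alone
Mind the look-alikes: they are no part of the job. What is shaped like the module but turquoise or white is not meant.

How it is judged:
By the outcome, as a careful person would: the job done as asked, in the order asked, and still so for the second after the job is handed in, with the robot touching nothing.
It also fails if it takes over 46 s, if anything falls off the work surface, if the arm or the gripper's body presses on something with over 40 N, if the wrist force passes 120 N, or if a joint passes its speed limit or range.

## Robot

A 6-joint arm with a two-finger parallel gripper is mounted at the origin on the work surface. World frame = base frame: x ahead of the robot, y to its left, z up, the work surface at z = 0. Lengths are in mm, angles in rad, forces in N, time in s.
With the tool pointing down it reaches from about 275 to 1000 mm from the base axis. Payload 8.4 kg.
Tool frame: the origin (TCP) lies on the centre line of the jaws, within the pads' length; the fingertips stand r.tip_reach ahead of it and the grasp point (between the pads) lies 11 mm behind it (r.tip_reach is the distance from the TCP to the fingertips, in mm); z points along the fingers, y is the line along which they close (so a half turn about z gives the same grasp; the last joint's range is limited). The gripper opens to 85 mm and grips with 20 to 120 N. Pads are 22 mm wide; open, the fingers measure 114 mm over their backs; the gripper's body (76 mm by 85 mm) begins 54 mm behind the grasp point. The pads swing forward as they close: fully open they stand 13 mm farther back than shut.
Start: joints at [1.218, 0.353, 1.633, -0, 1.155, -0.002], TCP at [214.779, 586.939, 239.281] pointing down, gripper open.
Joint ranges: [-2.63, 2.63], [-0.92, 2.1], [0.06, 2.66], [-1.3, 4.44], [0, 2.69], [-3.02, 3.02]. Speed limits (rad/s): [2.22, 2.22, 2.79, 3.14, 3.14, 3.14].

## Interface

Orientations are given as [roll, pitch, yaw] about the fixed x, y, z axes, in that order (R = Rz(yaw) Ry(pitch) Rx(roll)).
In Python, from rig import r gives the robot as it stands.
- The arm moves only by the tool carry_out, never from a script. Its argument "targets" is a list of rows, each an object with "dp": the shift along the tool's x, y, z in mm, a list of three; "yaw": the turn about the tool's z in degrees. A call has 1 to 12 rows; each row is the pose to reach, as a shift and turn from the pose commanded when the call began, along the tool's axes at that moment; what a row does not reach only later rows make up. A row lasts 1/8 s, in which the tool goes at most 62.5 mm and 10.7 degrees, less where a joint would pass 70% of its speed; a pose out of reach is approached as far as the arm can. A call with a gripper value outside its range is refused whole. "fingers" is the opening, from -1 (shut) to 1 (fully open), so that 0 is half open, set as the call begins (left out, the last holds). The fingers move at their own pace and stop on an object; "grip_force" is the grip in N (left out, the last holds). Time passes only in rows, so rows that repeat a pose let the fingers close. It gives the time, the measured TCP pose, the force, the opening and the grip force at its end, in the units of the state.
- r.sense(): the state, without advancing time (a new reading comes with each control period).
- r.grab_frame(name): name is "scene" or "top" or "wrist"; returns the picture (384x512x3 uint8, red, green, blue); there is no depth.
- r.get_calibration(name): a dict with "fx", "fy", "cx", "cy" (pixels), "rvec" (rotation vector, rad) and "tvec" (3), from world to camera coordinates, as OpenCV has them. Camera axes: x right, y down, z forward; pixel columns grow to the right and rows downward; lengths in mm; the calibration is good to about 2 mm. A picture is of the moment at which its call begins: read the wrist's pose just before it. get_calibration takes no time and is no camera call; for the wrist camera it gives the pose at the moment of the call.
- r.sign_off(): hands the job in; it is judged then, once.
The state is a dict: "clock": time; "qpos": joint angles; "qvel": joint speeds; "joint_efforts": joint torques, N m; "eef_pos": TCP position; "tcp_rot": TCP orientation; "contact_force": force on the tool from outside, world axes, zero at the start; "wrist_torque": the same for the moment, N m; "opening": opening from 0.0 (shut) to 1.0 (fully open); "grasp_force": force on a finger pad.
Only numpy, scipy, OpenCV 4.12 (cv2) and the standard library are available. Lean on these libraries where they do the work, as an engineer would, in place of code of your own. Each camera call takes 0.05 s, during which the arm holds its last target. There are 200 camera calls.

## Working session

There is one attempt and no reset: what is moved stays moved. The work goes in short steps, Python scripts to look and compute and a tool call to move; the robot and the scene stay as the last step left them, time stands still between calls to the robot, and variables do not carry over. Pictures are saved under pics/ and viewed, at most 10 in all, crops included, and the job is handed in when it is done.

Besides the shell and the picture viewer there is one more tool, called after "Request:" as a command line: name --argument value ..., lists and objects as JSON in quotes. carry_out: Moves the arm, as the interface text tells. Its arguments: {"type":"object","properties":{"targets":{"type":"array","items":{"type":"object","properties":{"dp":{"type":"array","items":{"type":"number"}},"yaw":{"type":"number"}}}},"fingers":{"type":"number"},"grip_force":{"type":"number"}},"required":["targets"]}

```bash
mkdir -p pics; ls
python3 - <<'E'
from rig import r
import cv2,json
s=r.sense();print({k:s[k] for k in('clock','eef_pos','tcp_rot','opening')},r.tip_reach)
for n in('scene','top'):
    im=r.grab_frame(n);cv2.imwrite(f'pics/{n}0.png',im[:,:,::-1]);print(n,r.get_calibration(n))
E
```

```text
pics
{'clock': 0.0, 'eef_pos': array([214.60473172, 586.50388505, 238.55681434]), 'tcp_rot': array([-3.14019430e+00, -7.97031274e-06,  2.79083473e+00]), 'opening': 0.9971362541658786} 8.0
scene {'fx': 386.21284906326446, 'fy': 386.21284906326446, 'cx': 256.82503162533783, 'cy': 196.4171574896854, 'rvec': array([ 1.55819599,  1.87119841, -0.89982017]), 'tvec': array([ 138.94213541, -255.45071431, 1581.3658221 ])}
top {'fx': 473.4867326790911, 'fy': 473.4867326790911, 'cx': 252.51880695024343, 'cy': 193.95110004661132, 'rvec': array([ 2.15579223, -2.17548054,  0.06680326]), 'tvec': array([  11.79800364,  565.13148511, 1410.09654745])}
```

View pics/scene0.png

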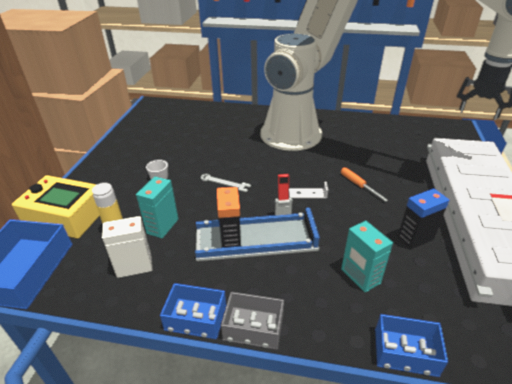

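View pics/top0.png

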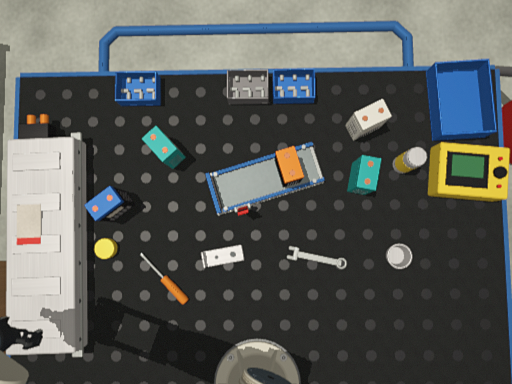

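The scene picture shows the orange-capped module at (229,200), the stop at (313,228) and the red flap at (283,187). In the top picture the cradle runs from (213,195), the stop end, to (318,165). The flap is on the robot's side at (243,210).

```bash
cat > h.py <<'E'
import numpy as np,cv2
from rig import r
def ray(n,uv,z,c=None):
    c=c or r.get_calibration(n);R=cv2.Rodrigues(c['rvec'])[0];o=-R.T@c['tvec']
    uv=np.atleast_2d(uv).astype(float)
    d=np.c_[(uv[:,0]-c['cx'])/c['fx'],(uv[:,1]-c['cy'])/c['fy'],np.ones(len(uv))]@R
    return o+d*((z-o[2])/d[:,2])[:,None]
def proj(n,P,c=None):
    c=c or r.get_calibration(n);R=cv2.Rodrigues(c['rvec'])[0]
    p=np.atleast_2d(P)@R.T+c['tvec'];return np.c_[p[:,0]/p[:,2]*c['fx']+c['cx'],p[:,1]/p[:,2]*c['fy']+c['cy']]
def mask(im,name,box):
    h=cv2.cvtColor(im,cv2.COLOR_RGB2HSV)
    rg={'blue':((100,90,50),(122,255,255)),'orange':((7,140,90),(20,255,255)),'red':((0,150,90),(5,255,255))}[name]
    m=cv2.inRange(h,*rg)
    if name=='red': m|=cv2.inRange(h,(174,150,90),(180,255,255))
    k=np.zeros_like(m);x0,y0,x1,y1=box;k[y0:y1,x0:x1]=m[y0:y1,x0:x1];return k
def dp(target,yaw=None):
    "shift in tool axes from measured pose to world target"
    s=r.sense();a=s['tcp_rot'][2];d=np.array(target)-s['eef_pos']
    return [round(float(v)) for v in (d[0]*np.cos(a)+d[1]*np.sin(a),d[0]*np.sin(a)-d[1]*np.cos(a),-d[2])]
E
python3 - <<'E'
from h import *
T=cv2.imread('pics/top0.png')[:,:,::-1].copy();S=cv2.imread('pics/scene0.png')[:,:,::-1].copy()
m=mask(T,'blue',(195,135,335,225))
P=ray('top',np.argwhere(m)[:,::-1],30)
rc=cv2.minAreaRect(P[:,:2].astype(np.float32));print(rc,cv2.boxPoints(rc))
m=mask(T,'orange',(265,135,315,195));P=ray('top',np.argwhere(m)[:,::-1],162)
rc=cv2.minAreaRect(P[:,:2].astype(np.float32));print('cap',rc,P.mean(0))
m=mask(T,'red',(225,195,265,225));uv=np.argwhere(m)[:,::-1];print('redtop',uv.min(0),uv.max(0),uv.mean(0))
m=mask(S,'red',(265,165,300,215));uv=np.argwhere(m)[:,::-1];print('redscene',uv.min(0),uv.max(0))
a=cv2.resize(T[135:225,200:330],None,fx=6,fy=6,interpolation=2)
cv2.imwrite('pics/crop1.png',a[:,:,::-1])
E
```

```text
((617.1102905273438, -29.213211059570312), (129.6182861328125, 343.7706298828125), 16.584272384643555) [[ 505.9367   117.02367]
 [ 604.05756 -212.44643]
 [ 728.2839  -175.45009]
 [ 630.163    154.02   ]]
cap ((634.7349243164062, -97.48993682861328), (94.28047180175781, 57.415103912353516), 16.468524932861328) [634.03979229 -97.61225038 162.        ]
redtop [237 206] [248 215] [242.5625   210.734375]
redscene [278 174] [288 199]
```

View pics/crop1.png

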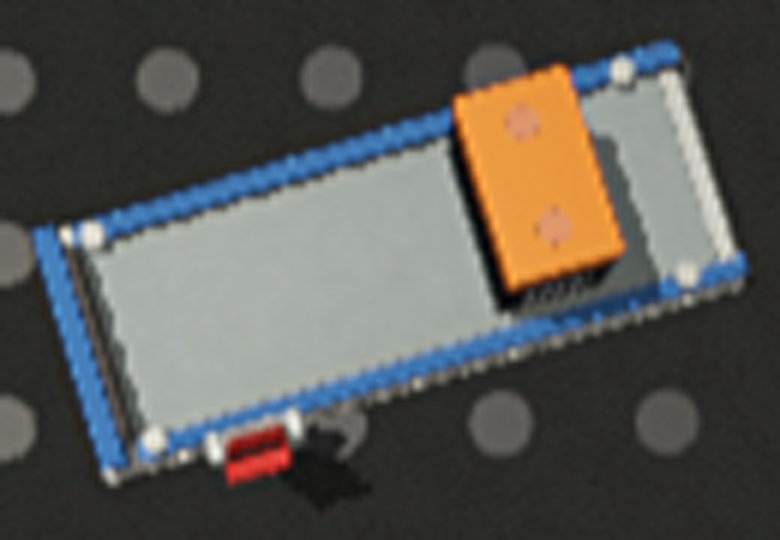

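Request:
carry_out --targets '[{"dp": [-20, -16, -3], "yaw": 5}, {"dp": [-55, -45, -6], "yaw": 10}, {"dp": [-95, -78, -9], "yaw": 15}, {"dp": [-135, -111, -11], "yaw": 20}, {"dp": [-175, -144, -11], "yaw": 25}, {"dp": [-215, -177, -11], "yaw": 30}, {"dp": [-255, -210, -11], "yaw": 35}, {"dp": [-295, -243, -11], "yaw": 40}, {"dp": [-335, -276, -11], "yaw": 45}, {"dp": [-375, -309, -11], "yaw": 50}, {"dp": [-415, -342, -11], "yaw": 53}, {"dp": [-455, -375, -11], "yaw": 53}]' --fingers -1

```text
clock: 1.6
eef_pos: [513.7, 76.8, 250.1]
tcp_rot: [-3.141, -0.0, 1.865]
contact_force: [0.7, 0.8, 0.4]
opening: 0.0
grasp_force: 0.0
```

```bash
cat >> h.py <<'E'
C=np.array([617.,-29.2]);A=np.radians(106.58);ex=np.array([np.cos(A),np.sin(A)]);ey=np.array([-ex[1],ex[0]])
def W(x,y,z): return np.r_[C+x*ex+y*ey,z]
def L(p): d=np.array(p[:2])-C; return np.round([d@ex,d@ey,p[2]],1)
def st():
    s=r.sense();print(round(s['clock'],2),'cradle',L(s['eef_pos']),'yawerr',round(np.degrees(s['tcp_rot'][2]-A),2),'F',np.round(s['contact_force'],1),'q6',round(s['qpos'][5],2))
E
python3 - <<'E'
from h import *
st();print(dp(W(-139,2.5,245)))
for t in (1.6,1.7,1.8,1.9,2.0,2.1):
    p=[W(90+sx,70-85*np.cos(t),75+85*np.sin(t)) for sx in(-15,15)]
    print(t,proj('top',p).round(1).tolist(),proj('scene',p).round(1).tolist())
E
```

```text
1.6 cradle [131.1  68.7 250.1] yawerr 0.27 F [0.7 0.8 0.4] q6 -0.15
[-270, 65, 5]
1.6 [[245.8, 204.0], [235.3, 207.2]] [[278.5, 178.7], [289.2, 177.9]]
1.7 [[246.7, 206.9], [236.2, 210.2]] [[278.1, 177.1], [288.6, 176.4]]
1.8 [[247.6, 209.9], [237.2, 213.1]] [[277.6, 175.8], [288.1, 175.0]]
1.9 [[248.5, 212.8], [238.1, 216.0]] [[277.2, 174.8], [287.6, 174.0]]
2.0 [[249.4, 215.6], [239.0, 218.8]] [[276.8, 174.0], [287.1, 173.3]]
2.1 [[250.3, 218.2], [239.8, 221.4]] [[276.4, 173.6], [286.7, 172.9]]
```

Request:
carry_out --targets '[{"dp": [-20, 5, 0], "yaw": 0}, {"dp": [-55, 14, 0], "yaw": 0}, {"dp": [-95, 24, 0], "yaw": 0}, {"dp": [-135, 34, 0], "yaw": 0}, {"dp": [-175, 43, 0], "yaw": 0}, {"dp": [-215, 53, 0], "yaw": 0}, {"dp": [-250, 61, 0], "yaw": 0}, {"dp": [-268, 66, 20], "yaw": 0}, {"dp": [-270, 66, 50], "yaw": 0}, {"dp": [-270, 66, 80], "yaw": 0}, {"dp": [-270, 66, 98], "yaw": 0}, {"dp": [-270, 66, 98], "yaw": 0}]'

```text
clock: 3.1
eef_pos: [654.0, -160.0, 150.9]
tcp_rot: [-3.139, -0.002, 1.866]
contact_force: [0.1, -0.3, -1.0]
opening: -0.0
grasp_force: 0.0
```

Run:
```python
from h import *
st()
im=r.grab_frame('scene');T=r.grab_frame('top')
a=np.hstack([cv2.resize(im[110:280,170:340],(400,400)),cv2.resize(T[110:240,200:330],(400,400))])
cv2.imwrite('pics/c2.png',a[:,:,::-1])
```

```text
3.1 cradle [-135.9    1.9  150.9] yawerr 0.34 F [ 0.1 -0.3 -1. ] q6 -0.54
```

View pics/c2.png

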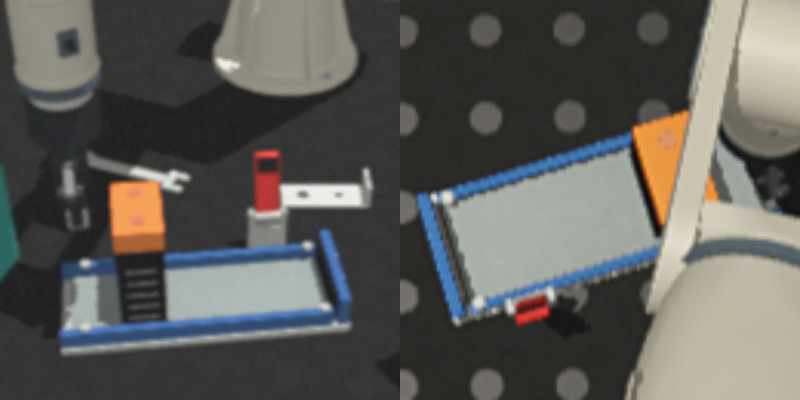

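The left half shows the shut gripper beside the module at crop (72,205), with the module upright at (138,215). The right half shows the flap still leaning outward at (532,308).

Request:
carry_out --targets '[{"dp": [12, 0, 2], "yaw": 0}, {"dp": [20, 0, 2], "yaw": 0}, {"dp": [26, 0, 2], "yaw": 0}, {"dp": [32, 0, 2], "yaw": 0}, {"dp": [38, 0, 2], "yaw": 0}, {"dp": [44, 0, 2], "yaw": 0}, {"dp": [50, 0, 2], "yaw": 0}, {"dp": [56, 0, 2], "yaw": 0}, {"dp": [62, 0, 2], "yaw": 0}, {"dp": [68, 0, 2], "yaw": 0}]'

```text
clock: 4.45
eef_pos: [634.9, -95.2, 150.2]
tcp_rot: [-3.141, -0.0, 1.866]
contact_force: [0.1, 0.3, 0.5]
opening: -0.001
grasp_force: 0.1
```

Run:
```python
from h import *
st()
im=r.grab_frame('scene')
a=cv2.resize(im[110:280,170:340],(400,400))
cv2.imwrite('pics/c3.png',a[:,:,::-1])
```

```text
4.45 cradle [-68.4   1.7 150.2] yawerr 0.32 F [0.1 0.3 0.5] q6 -0.45
```

View pics/c3.png

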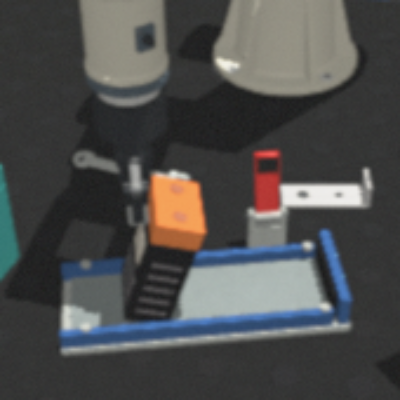

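The module is tilting about its foot, with its cap now at crop (178,210) and the foot still in place. I'll keep pushing.

Request:
carry_out --targets '[{"dp": [5, 0, 0], "yaw": 0}, {"dp": [10, 0, 0], "yaw": 0}, {"dp": [15, 0, 0], "yaw": 0}, {"dp": [20, 0, 0], "yaw": 0}, {"dp": [25, 0, 0], "yaw": 0}, {"dp": [28, 0, 0], "yaw": 0}, {"dp": [28, 0, 0], "yaw": 0}, {"dp": [28, 0, 0], "yaw": 0}]'

```text
clock: 5.5
eef_pos: [627.0, -69.0, 150.3]
tcp_rot: [3.142, 0.0, 1.866]
contact_force: [-0.2, -0.6, -0.0]
opening: -0.001
grasp_force: 0.0
```

Run:
```python
from h import *
st()
im=r.grab_frame('scene');T=r.grab_frame('top')
a=np.hstack([cv2.resize(im[110:280,170:340],(400,400)),cv2.resize(T[110:240,200:330],(400,400))])
cv2.imwrite('pics/c4.png',a[:,:,::-1])
```

```text
5.5 cradle [-41.    1.8 150.3] yawerr 0.32 F [-0.2 -0.6 -0. ] q6 -0.41
```

View pics/c4.png

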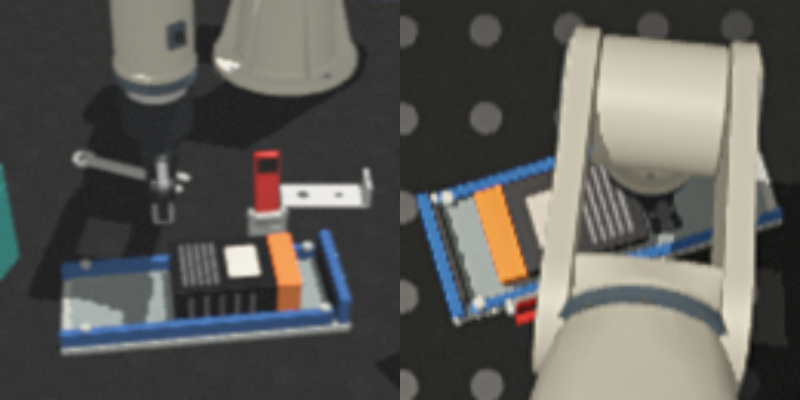

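The module now lies flat with its cap towards the stop, about 40 mm short of it (cap at crop (500,235) on the right, stop at (440,255)). I'll go behind its foot and down.

Request:
carry_out --targets '[{"dp": [-15, 0, 0], "yaw": 0}, {"dp": [-40, 0, 0], "yaw": 0}, {"dp": [-54, 1, 15], "yaw": 0}, {"dp": [-54, 1, 40], "yaw": 0}, {"dp": [-54, 1, 65], "yaw": 0}, {"dp": [-54, 1, 90], "yaw": 0}, {"dp": [-54, 1, 106], "yaw": 0}, {"dp": [-54, 1, 106], "yaw": 0}, {"dp": [-45, 1, 106], "yaw": 0}, {"dp": [-35, 1, 106], "yaw": 0}, {"dp": [-25, 1, 106], "yaw": 0}, {"dp": [-15, 1, 106], "yaw": 0}]'

```text
clock: 7.1
eef_pos: [632.2, -82.0, 44.8]
tcp_rot: [3.141, 0.0, 1.866]
contact_force: [0.6, 1.4, 0.1]
opening: -0.004
grasp_force: 0.0
```

Request:
carry_out --targets '[{"dp": [7, 0, 0], "yaw": 0}, {"dp": [14, 0, 0], "yaw": 0}, {"dp": [21, 0, 0], "yaw": 0}, {"dp": [28, 0, 0], "yaw": 0}, {"dp": [34, 0, 0], "yaw": 0}, {"dp": [38, 0, 0], "yaw": 0}, {"dp": [38, 0, 0], "yaw": 0}]'

```text
clock: 7.98
eef_pos: [620.9, -46.0, 44.2]
tcp_rot: [-3.141, -0.001, 1.866]
contact_force: [0.2, -0.7, -0.2]
opening: -0.0
grasp_force: 0.0
```

Run:
```python
from h import *
st()
im=r.grab_frame('scene');T=r.grab_frame('top')
a=np.hstack([cv2.resize(im[110:280,170:340],(400,400)),cv2.resize(T[110:240,200:330],(400,400))])
cv2.imwrite('pics/c5.png',a[:,:,::-1])
```

```text
7.97 cradle [-17.2   1.1  44.2] yawerr 0.33 F [ 0.2 -0.7 -0.2] q6 -0.37
```

View pics/c5.png

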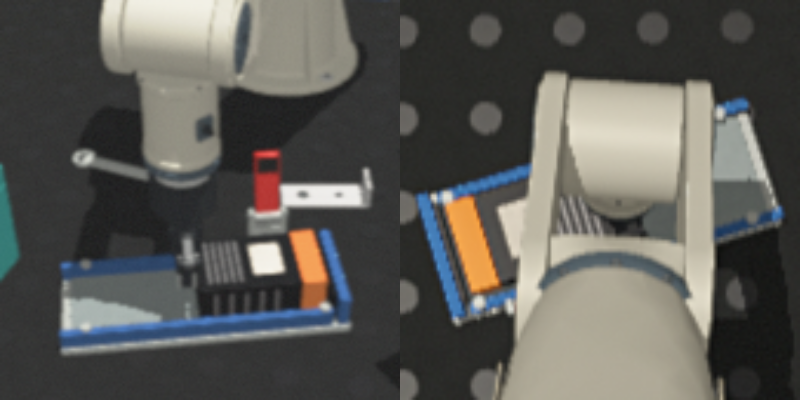

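The cap is about 10 mm short of the stop, with the gap showing dark at crop (448,255) on the right. I'll creep until I feel it touch.

Request:
carry_out --targets '[{"dp": [3, 0, 0], "yaw": 0}, {"dp": [5, 0, 0], "yaw": 0}, {"dp": [6, 0, 0], "yaw": 0}, {"dp": [6, 0, 0], "yaw": 0}]'

```text
clock: 8.57
eef_pos: [619.4, -40.7, 44.3]
tcp_rot: [-3.141, -0.0, 1.866]
contact_force: [0.1, -0.0, -0.3]
opening: 0.001
grasp_force: 0.0
```

Request:
carry_out --targets '[{"dp": [2, 0, 0], "yaw": 0}, {"dp": [2, 0, 0], "yaw": 0}]'

```text
clock: 8.82
eef_pos: [618.9, -38.8, 44.3]
tcp_rot: [3.142, -0.0, 1.866]
contact_force: [1.1, -1.3, -1.3]
opening: -0.001
grasp_force: 0.3
```

Request:
carry_out --targets '[{"dp": [2, 0, 0], "yaw": 0}, {"dp": [2, 0, 0], "yaw": 0}]'

```text
clock: 9.07
eef_pos: [618.7, -38.7, 44.5]
tcp_rot: [3.141, 0.002, 1.867]
contact_force: [1.3, -12.0, -0.2]
opening: -0.0
grasp_force: 5.4
```

It touched the stop with about 12 N. I'll back off, rise, and go round to the outer side of the flap.

Request:
carry_out --targets '[{"dp": [-10, 0, 0], "yaw": 0}, {"dp": [-28, 0, 0], "yaw": 0}, {"dp": [-30, 0, -30], "yaw": 0}, {"dp": [-30, 0, -75], "yaw": 0}, {"dp": [-30, 0, -120], "yaw": 0}, {"dp": [-25, -10, -155], "yaw": 0}, {"dp": [0, -40, -160], "yaw": 0}, {"dp": [30, -75, -160], "yaw": 0}, {"dp": [65, -110, -160], "yaw": 0}, {"dp": [95, -135, -160], "yaw": 0}, {"dp": [100, -142, -160], "yaw": 0}, {"dp": [100, -142, -160], "yaw": 0}]'

```text
clock: 10.58
eef_pos: [454.0, 17.1, 204.7]
tcp_rot: [3.14, 0.0, 1.866]
contact_force: [0.1, -0.0, 0.3]
opening: -0.0
grasp_force: 0.0
```

Run:
```python
from h import *
st()
T=r.grab_frame('top')
m=mask(T,'orange',(195,150,265,225));P=ray('top',np.argwhere(m)[:,::-1],67)
rc=cv2.minAreaRect(P[:,:2].astype(np.float32));print('cap',rc[1:],[L(list(p)+[67]) for p in cv2.boxPoints(rc)])
im=r.grab_frame('scene')
a=np.hstack([cv2.resize(im[110:280,170:340],(400,400)),cv2.resize(T[110:240,200:330],(400,400))])
cv2.imwrite('pics/c6.png',a[:,:,::-1])
```

```text
10.57 cradle [ 90.9 143.1 204.7] yawerr 0.34 F [ 0.1 -0.   0.3] q6 -0.26
cap ((93.56768798828125, 29.57025909423828), 17.260635375976562) [array([149.8,  51.5,  67. ]), array([120.2,  51.1,  67. ]), array([121.4, -42.5,  67. ]), array([150.9, -42.1,  67. ])]
```

View pics/c6.png

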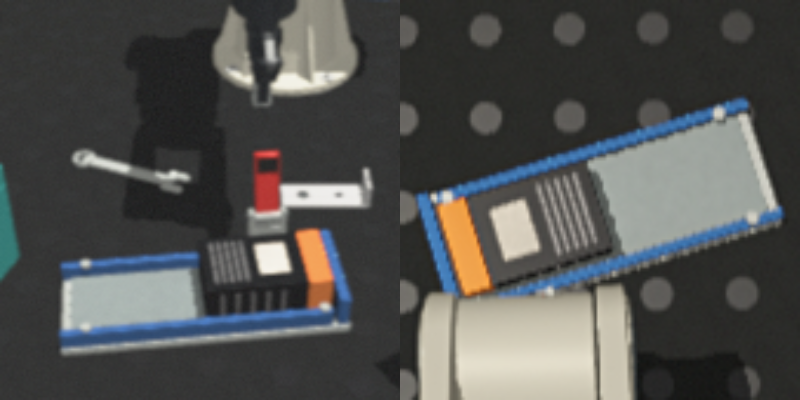

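The cap is against the stop: its edge measures x ≈ 150 mm, and the cap at crop (465,245) meets the stop. Now I'll fold the flap.

Request:
carry_out --targets '[{"dp": [0, 0, 25], "yaw": 0}, {"dp": [0, 0, 50], "yaw": 0}, {"dp": [0, 5, 60], "yaw": 0}, {"dp": [0, 20, 60], "yaw": 0}, {"dp": [0, 37, 60], "yaw": 0}, {"dp": [0, 47, 58], "yaw": 0}, {"dp": [0, 56, 57], "yaw": 0}, {"dp": [0, 65, 57], "yaw": 0}, {"dp": [0, 73, 58], "yaw": 0}, {"dp": [0, 83, 61], "yaw": 0}, {"dp": [0, 92, 65], "yaw": 0}, {"dp": [0, 99, 70], "yaw": 0}]'

```text
clock: 12.18
eef_pos: [548.8, 46.4, 134.0]
tcp_rot: [3.141, 0.0, 1.866]
contact_force: [-0.5, -0.5, 1.6]
opening: -0.004
grasp_force: 0.4
```

Request:
carry_out --targets '[{"dp": [0, 6, 5], "yaw": 0}, {"dp": [0, 11, 11], "yaw": 0}, {"dp": [0, 16, 17], "yaw": 0}, {"dp": [0, 19, 23], "yaw": 0}, {"dp": [0, 22, 29], "yaw": 0}, {"dp": [0, 24, 34], "yaw": 0}, {"dp": [0, 25, 38], "yaw": 0}, {"dp": [0, 25, 38], "yaw": 0}]'

```text
clock: 13.18
eef_pos: [571.8, 53.4, 96.0]
tcp_rot: [-3.141, -0.0, 1.866]
contact_force: [0.2, 0.0, -0.2]
opening: -0.003
grasp_force: 0.0
```

Run:
```python
from h import *
st()
T=r.grab_frame('top');im=r.grab_frame('scene')
a=np.hstack([cv2.resize(im[170:270,230:330],(400,400)),cv2.resize(T[110:240,200:330],(400,400))])
cv2.imwrite('pics/c7.png',a[:,:,::-1])
```

```text
13.18 cradle [92.1 19.7 96. ] yawerr 0.32 F [ 0.2  0.  -0.2] q6 -0.2
```

View pics/c7.png

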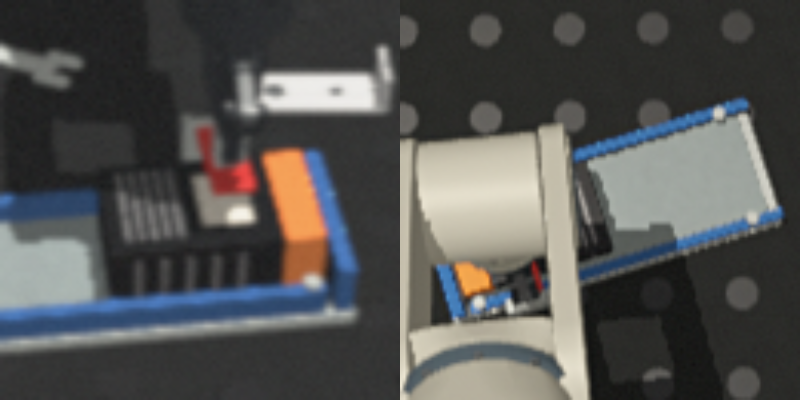

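The flap is folded over at crop (225,180), nearly level and under the fingers. I'll press down the last millimetres while watching the force.

Request:
carry_out --targets '[{"dp": [0, 0, 3], "yaw": 0}, {"dp": [0, 0, 6], "yaw": 0}, {"dp": [0, 0, 6], "yaw": 0}]'

```text
clock: 13.65
eef_pos: [571.8, 53.4, 90.0]
tcp_rot: [-3.141, -0.0, 1.866]
contact_force: [-1.0, -0.3, 0.9]
opening: 0.0
grasp_force: 0.0
```

Request:
carry_out --targets '[{"dp": [0, 0, 2], "yaw": 0}, {"dp": [0, 0, 2], "yaw": 0}, {"dp": [0, 0, 2], "yaw": 0}]'

```text
clock: 14.02
eef_pos: [572.0, 53.4, 88.3]
tcp_rot: [-3.141, -0.0, 1.866]
contact_force: [0.1, 1.3, 0.2]
opening: 0.003
grasp_force: 0.0
```

Request:
carry_out --targets '[{"dp": [0, 0, 1], "yaw": 0}, {"dp": [0, 0, 1], "yaw": 0}, {"dp": [0, 0, 1], "yaw": 0}]'

```text
clock: 14.4
eef_pos: [572.0, 53.4, 87.3]
tcp_rot: [-3.141, 0.0, 1.866]
contact_force: [0.1, 0.8, 0.3]
opening: -0.004
grasp_force: 0.0
```

Request:
carry_out --targets '[{"dp": [0, 0, 1], "yaw": 0}, {"dp": [0, 0, 1], "yaw": 0}, {"dp": [0, 0, 1], "yaw": 0}]'

```text
clock: 14.78
eef_pos: [572.1, 53.4, 86.9]
tcp_rot: [3.141, 0.0, 1.866]
contact_force: [-2.4, 0.1, 7.7]
opening: 0.002
grasp_force: 4.0
```

The force rose to 7.7 N at a tip height of 79 mm, which is the level stop. I'll retreat and check.

Request:
carry_out --targets '[{"dp": [0, 0, -10], "yaw": 0}, {"dp": [0, 0, -40], "yaw": 0}, {"dp": [0, 0, -80], "yaw": 0}, {"dp": [0, 0, -120], "yaw": 0}, {"dp": [0, -30, -140], "yaw": 0}, {"dp": [0, -70, -140], "yaw": 0}, {"dp": [0, -110, -140], "yaw": 0}, {"dp": [0, -150, -140], "yaw": 0}, {"dp": [0, -175, -140], "yaw": 0}, {"dp": [0, -180, -140], "yaw": 0}, {"dp": [0, -180, -140], "yaw": 0}]'

```text
clock: 16.15
eef_pos: [400.6, 1.1, 226.8]
tcp_rot: [3.14, 0.0, 1.865]
contact_force: [-1.0, -0.4, -0.7]
opening: 0.003
grasp_force: 0.0
```

Run:
```python
from h import *
st()
T=r.grab_frame('top');im=r.grab_frame('scene')
a=np.hstack([cv2.resize(im[170:270,230:330],(400,400)),cv2.resize(T[110:240,200:330],(400,400))])
cv2.imwrite('pics/c8.png',a[:,:,::-1])
m=mask(im,'red',(250,165,315,240));uv=np.argwhere(m)[:,::-1];print(uv.min(0),uv.max(0))
for t in(0,.1,.2):print(t,proj('scene',[W(90+s,70-85*np.cos(t),75+85*np.sin(t)) for s in(-15,15)]).round(1).tolist())
```

```text
16.15 cradle [ 90.8 198.8 226.8] yawerr 0.3 F [-1.  -0.4 -0.7] q6 -0.3
[279 202] [293 220]
0 [[282.4, 222.3], [293.2, 221.5]]
0.1 [[282.5, 219.9], [293.3, 219.1]]
0.2 [[282.5, 217.4], [293.4, 216.5]]
```

View pics/c8.png

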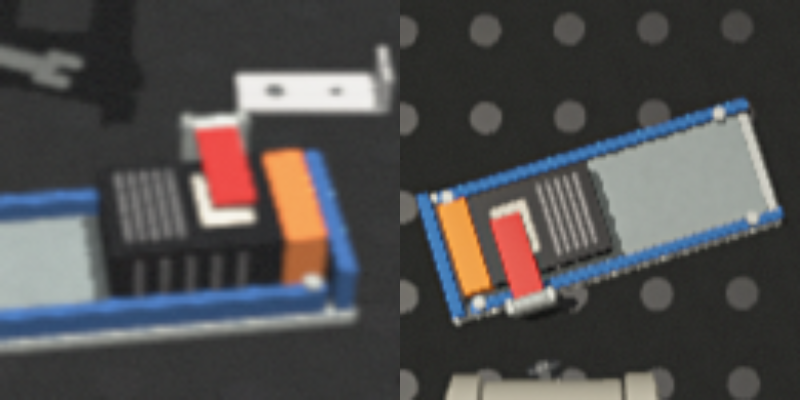

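The flap lies level across the module (red at crop (225,165)), the cap rests on the stop, and the robot is clear. I'm handing in.

```bash
python3 -c "
from rig import r
print(r.sign_off())"
```

```text
the job is handed in; nothing more can be done
None
```

The job is handed in at about 16 s: the module was tipped flat and pushed until its cap rests on the stop, the red flap is folded level across it, and nothing else was knowingly touched; the hand-in gave no verdict.

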